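Count to the third gap of the spice rack and push the tin in

ROBOT

A 6-joint arm with a two-finger parallel gripper is mounted at the origin on a cart in front of the work surface, level with it; the furniture and walls round the work are solid. World frame = base frame: x ahead of the robot, y to its left, z up, the work surface at z = 0. Lengths are in m, angles in rad, forces in N, time in s.
With the tool pointing down it reaches from about 0.25 to 0.725 m from the base axis. Payload 4 kg.
Tool frame: the origin (TCP) lies midway between the tips of the shut fingers; the grasp point (between the pads) lies 19 mm behind it (bot.grip_point_offset is the distance from the TCP to the grasp point, in m); z points along the fingers, y is the line along which they close (so a half turn about z gives the same grasp; the last joint's range is limited). The gripper opens to 85 mm and grips with 20 to 120 N. Pads are 22 mm wide; open, the fingers measure 114 mm over their backs; the gripper's body (76 mm by 85 mm) begins 54 mm behind the grasp point. The pads swing forward as they close: fully open they stand 13 mm farther back than shut.
Start: joints at [-1.21, 0.241, 0.005, 1.335, 0, 1.571], TCP at [0.177, -0.468, 0.231] pointing down, gripper open.
Joint ranges: [-2.72, 2.72], [-1.05, 1.87], [-1.09, 1.28], [-1.99, 2.15], [-1.42, 1.44], [-3.14, 3.14]. Speed limits (rad/s): [2.79, 2.79, 3.14, 3.14, 3.14, 3.14].

INTERFACE

Orientations are given as a unit quaternion [x, y, z, w].
In Python, from workcell import bot gives the robot as it stands.
- The arm moves only by the tool step_arm, never from a script. Its argument "targets" is text: rows parted by semicolons, each of 7 numbers parted by spaces: the opening, from -1 (shut) to 1 (fully open), so that 0 is half open, then the shift along the world's x, y, z normalised to -1 to 1, where 1 is 0.5 m, then the turn, a rotation vector about the world's x, y, z normalised to -1 to 1, where 1 is pi/4 rad. In form: gripper x y z wx wy wz; .... A call has 1 to 10 rows; each row is the pose to reach, as a shift and turn from the pose commanded when the call began; what a row does not reach only later rows make up. A row lasts 1/12 s, in which the tool goes at most 41.7 mm and 7.16 degrees, less where a joint would pass 70% of its speed; a pose out of reach is approached as far as the arm can. A call with a number of a shift or a turn outside -1 to 1 is refused whole. A call with a gripper value outside its range is refused whole. The fingers move at their own pace and stop on an object; the grip force is fixed at half the most. Time passes only in rows, so rows that repeat a pose let the fingers close. It gives the time, the measured TCP pose, the force, the opening and the grip force at its end, in the units of the state.
- bot.get_obs(): the state, without advancing time (a new reading comes with each control period).
- bot.camera(name): name is "side" or "top"; returns the picture (420x560x3 uint8, red, green, blue); there is no depth.
- bot.camera_info(name): a dict with "vertical_fov" (degrees; the focal length in pixels is half the picture's height over the tangent of half this angle, whatever the lens; pixels are square), "cx", "cy" (the principal point, pixels), "pose" (4x4, takes a point from camera to world coordinates). Camera axes: x right, y up, looking along -z (the intrinsics and any distortion apply to the point x, -y, -z); pixel columns grow to the right and rows downward; lengths in m; the calibration is good to about 2 mm. A picture is of the moment at which its call begins. camera_info takes no time and is no camera call.
- bot.job_done(): hands the job in; it is judged then, once.
The state is a dict: "clock": time; "joint_pos": joint angles; "joint_vel": joint speeds; "tau": joint torques, N m; "eef_pos": TCP position; "tool_rot": TCP orientation; "ft_force": force on the tool from outside, world axes, zero at the start; "ft_torque": the same for the moment, N m; "grip_width": finger opening in m; "grasp_force": force on a finger pad.
Only numpy, scipy, OpenCV 4.12 (cv2) and the standard library are available. Lean on these libraries where they do the work, as an engineer would, in place of code of your own. Each camera call takes 0.05 s, during which the arm holds its last target. There are 200 camera calls.

TASK

The green spice tin belongs in the third gap of the spice rack, counted from the end with the red cap. With the fingers closed, count the gaps along the top of the rack's back rail: touch the rail over the first gap, then the second, then the third, and go no further along it. Then push the green tin over the surface into that third gap until it is home against the back; never pinch, lift or tip it, push gently, and leave everything else where it stands.

Things in the scene. Friction and masses are not known exactly. Their poses are not given: they have to be found in the camera images.
- rack: Low fixed metal rack, 378 mm wide. Origin: middle of its front edge, on the surface; x into the gaps (away from the robot), y to the left. Seven dividers 6 mm thick, 26 mm high, 46 mm long part six gaps 56 mm wide, open in front and above, the work surface their floor; centres at y = +-0.031, +-0.093, +-0.155. A flat back stop, 40 mm high, at x = 0.046 carries the rail.
- rail_1: Segment of the aluminium back rail over gap 1 counted from the rack's left (+y) end: 56 mm along y, 18 mm deep, rigid, the segments 6 mm apart at one height. A microwave oven hangs above (underside 0.46 m up, front at x = 0.58 m): a hand leaning back towards the robot stays clear of it. Origin: centre of its top face, 50 mm above the surface. Axes as the rack's.
- rail_2: Segment of the aluminium back rail over gap 2 counted from the rack's left (+y) end: 56 mm along y, 18 mm deep, rigid, the segments 6 mm apart at one height. A microwave oven hangs above (underside 0.46 m up, front at x = 0.58 m): a hand leaning back towards the robot stays clear of it. Origin: centre of its top face, 50 mm above the surface. Axes as the rack's.
- rail_3: Segment of the aluminium back rail over gap 3 counted from the rack's left (+y) end: 56 mm along y, 18 mm deep, rigid, the segments 6 mm apart at one height. A microwave oven hangs above (underside 0.46 m up, front at x = 0.58 m): a hand leaning back towards the robot stays clear of it. Origin: centre of its top face, 50 mm above the surface. Axes as the rack's.
- rail_4: Segment of the aluminium back rail over gap 4 counted from the rack's left (+y) end: 56 mm along y, 18 mm deep, rigid, the segments 6 mm apart at one height. A microwave oven hangs above (underside 0.46 m up, front at x = 0.58 m): a hand leaning back towards the robot stays clear of it. Origin: centre of its top face, 50 mm above the surface. Axes as the rack's.
- rail_5: Segment of the aluminium back rail over gap 5 counted from the rack's left (+y) end: 56 mm along y, 18 mm deep, rigid, the segments 6 mm apart at one height. A microwave oven hangs above (underside 0.46 m up, front at x = 0.58 m): a hand leaning back towards the robot stays clear of it. Origin: centre of its top face, 50 mm above the surface. Axes as the rack's.
- rail_6: Segment of the aluminium back rail over gap 6 counted from the rack's left (+y) end: 56 mm along y, 18 mm deep, rigid, the segments 6 mm apart at one height. A microwave oven hangs above (underside 0.46 m up, front at x = 0.58 m): a hand leaning back towards the robot stays clear of it. Origin: centre of its top face, 50 mm above the surface. Axes as the rack's.
- end_red: Fixed round end post, 62 mm high and 26 mm in diameter, with a red cap: the counting starts at this end. It stands at either the left or the right end of the rail, 203 mm from the rack's middle, the black-capped post at the other. Origin: centre of its foot.
- end_black: The like end post with a black cap, at the end where the count does not start. Origin: centre of its foot.
- tin_green: Loose square green tin with a steel lid, 41 x 41 mm, 36 mm high, 0.08 to 0.17 kg. Stands 50 to 65 mm before the rack's front edge (to its centre), turned up to 0.4 rad from the rack. Slides when pushed; friction varies. Home in a gap its centre lies 26 mm behind the front edge. Origin: centre of its underside.
- tin_yellow: Bystander: the same tin in yellow, standing in one of the rack's gaps (never the wanted one). Origin: centre of its underside.
- tin_blue: Bystander: the same tin in blue, standing in another gap (never the wanted one). Origin: centre of its underside.
- mug: Bystander: green and white mug, 86 x 120 x 88 mm, left. Origin: centre of its underside.
- lemon: Bystander: yellow lemon, 71 x 53 x 51 mm, left. Origin: its underside.
- salt_shaker: Bystander: white shaker, 42 mm in diameter, 88 mm high, right. Origin: centre of its underside.
- pepper_shaker: Bystander: brown shaker, 42 mm in diameter, 88 mm high, right. Origin: centre of its underside.
- syrup_big: Bystander: dark brown bottle, 64 x 75 x 183 mm, behind the rack. Origin: centre of its underside.
- bowl_stack: Bystander: stack of white bowls, 141 mm in diameter, 97 mm high, behind the rack. Origin: centre of its underside.

How it is judged:
By the outcome, as a careful person would: the job done as asked, in the order asked, and still so for the second after the job is handed in, with the robot touching nothing.
It also fails if it takes over 72 s, if anything falls off the work surface, if the arm or the gripper's body presses on something with over 40 N, if the wrist force passes 120 N, or if a joint passes its speed limit or range.

## Working session

There is one attempt and no reset: what is moved stays moved. The work goes in short steps, Python scripts to look and compute and a tool call to move; the robot and the scene stay as the last step left them, time stands still between calls to the robot, and variables do not carry over. Pictures are saved under pics/ and viewed, at most 13 in all, crops included, and the job is handed in when it is done.

Besides the shell and the picture viewer there is one more tool, called as a command line: name --argument value ..., lists and objects as JSON in quotes. step_arm: Moves the arm, as the interface text tells. Scaled input: -1 to 1 covers 0.5 m each way for a shift and pi/4 rad each way for a turn. Its arguments: {"type":"object","properties":{"targets":{"type":"string"}},"required":["targets"]}

```bash
mkdir -p pics; cat > h.py <<'E'
import numpy as np, cv2
from workcell import bot
def snap(n,f): 
    im=bot.camera(n); cv2.imwrite(f,im[:,:,::-1]); return im
def ray(n,u,v):
    c=bot.camera_info(n); f=210/np.tan(np.radians(c['vertical_fov']/2)); P=np.array(c['pose'])
    d=P[:3,:3]@np.array([(u-c['cx'])/f,-(v-c['cy'])/f,-1]); return P[:3,3],d
def at(n,u,v,z):
    o,d=ray(n,u,v); return o+d*(z-o[2])/d[2]
def proj(n,p):
    c=bot.camera_info(n); f=210/np.tan(np.radians(c['vertical_fov']/2)); P=np.array(c['pose'])
    q=P[:3,:3].T@(np.array(p)-P[:3,3]); return c['cx']+f*q[0]/-q[2], c['cy']-f*q[1]/-q[2]
E
python3 - <<'E'
from h import *
a=snap('top','pics/top.png'); b=snap('side','pics/side.png')
for n in('top','side'): print(bot.camera_info(n))
print(bot.get_obs())
E
```

```text
{'vertical_fov': 54.966262791644574, 'cx': 280.4598481150344, 'cy': 210.22495773420778, 'pose': array([[-0.02529163,  0.99579053, -0.08809968,  0.41546071],
       [-0.9996533 , -0.0258381 , -0.00506777, -0.08471701],
       [-0.00732276,  0.08794097,  0.99609877,  1.40788372],
       [ 0.        ,  0.        ,  0.        ,  1.        ]])}
{'vertical_fov': 54.6545587570152, 'cx': 281.03794871745106, 'cy': 212.5467500201957, 'pose': array([[-0.9067306 ,  0.24463721, -0.3435    ,  0.09290766],
       [-0.42104415, -0.47940313,  0.76999641,  0.93627954],
       [ 0.0236948 ,  0.84280797,  0.53769255,  0.7957888 ],
       [ 0.        ,  0.        ,  0.        ,  1.        ]])}
{'clock': 0.1, 'joint_pos': array([-1.20996888e+00,  2.41335269e-01,  3.89224856e-03,  1.33518681e+00,
       -1.44690357e-05,  1.57080121e+00]), 'joint_vel': array([-0.00054691, -0.00123367,  0.00205109, -0.00129196, -0.00064199,
       -0.00280707]), 'tau': array([ 4.57287149e-05, -3.73137724e+01,  2.53010201e+01,  1.08456187e-02,
       -5.75803665e-05, -2.82933250e-06]), 'eef_pos': array([ 0.17632806, -0.46729501,  0.23051586]), 'tool_rot': array([ 9.83769564e-01,  1.79434124e-01, -1.71617928e-04, -9.00572899e-04]), 'ft_force': array([ 0.19406036, -0.76388867,  0.53240164]), 'ft_torque': array([0.0108269 , 0.02973112, 0.04106348]), 'grasp_force': 0.0, 'grip_width': 0.08480374012034009}
```

View pics/top.png

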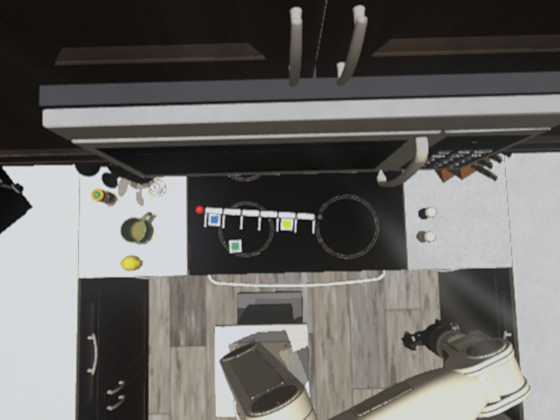

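View pics/side.png

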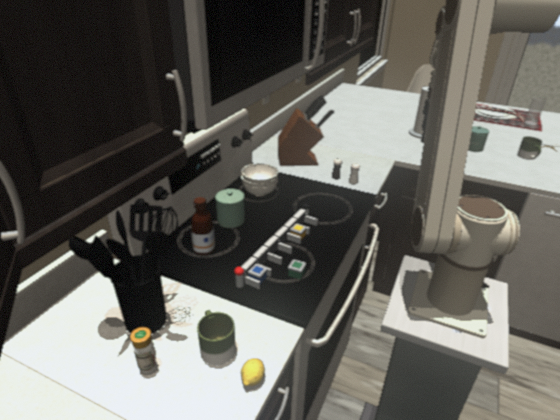

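The red cap is at the left (+y) end in the top view, about (200,210). Blue is near (214,219), yellow near (287,224) and the green tin near (235,246). I'll enlarge both views.

```bash
python3 - <<'E'
import cv2,numpy as np
a=cv2.imread('pics/top.png')[195:265,190:330]; b=cv2.imread('pics/side.png')[200:295,225:325]
cv2.imwrite('pics/tc.png',cv2.resize(a,None,fx=5.7,fy=5.7,interpolation=cv2.INTER_CUBIC))
cv2.imwrite('pics/sc.png',cv2.resize(b,None,fx=6,fy=6,interpolation=cv2.INTER_CUBIC))
E
```

```text
(no output)
```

View pics/tc.png

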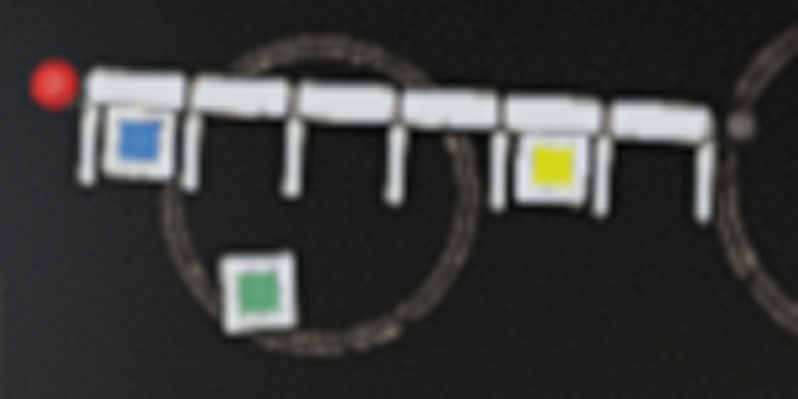

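View pics/sc.png

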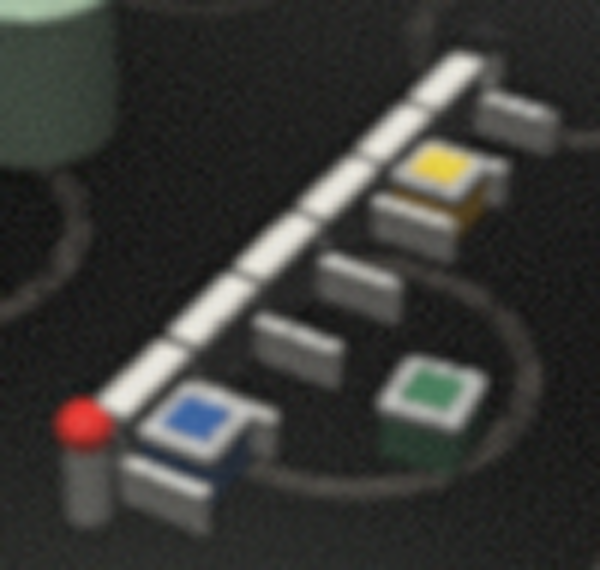

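```bash
cat >> h.py <<'E'
T=lambda U,V:((U+.5)/5.7-.5+190,(V+.5)/5.7-.5+195)
S=lambda U,V:((U+.5)/6-.5+225,(V+.5)/6-.5+200)
E
python3 - <<'E'
from h import *
for nm,t,s,z in [('r1',(137,90),(145,378),.05),('r2',(240,97),(212,311),.05),('r3',(346,103),(277,247),.05),('r6',(661,121),(447,80),.05),('green',(259,291),(434,391),.036),('blue',(139,141),(198,417),.036),('red',(55,84),(83,420),.06),('d1f',(88,183),(205,500),.026),('d3f',(292,194),(340,353),.026),('d4f',(395,203),(402,290),.026),('d7f',(703,220),(555,125),.026)]:
    print(nm,at('top',*T(*t),z).round(4),at('side',*S(*s),z).round(4))
g=[at('top',*T(*p),.036) for p in [(220,257),(292,250),(298,325),(228,333)]]
g2=[at('side',*S(*p),.036) for p in [(377,400),(417,354),(490,378),(445,430)]]
for q in (g,g2): print(np.round(q,4)[:,:2].tolist(),np.mean(q,0).round(4),[round(float(np.linalg.norm(q[i]-q[(i+1)%4])),4) for i in range(4)])
E
```

```text
r1 [0.5409 0.1481 0.05  ] [0.5397 0.1509 0.05  ]
r2 [0.5352 0.087  0.05  ] [0.535  0.0909 0.05  ]
r3 [0.53   0.0242 0.05  ] [0.5296 0.0289 0.05  ]
r6 [ 0.5144 -0.1619  0.05  ] [ 0.5134 -0.1576  0.05  ]
green [0.4204 0.0792 0.036 ] [0.4188 0.0825 0.036 ]
blue [0.5115 0.1496 0.036 ] [0.5117 0.1502 0.036 ]
red [0.5448 0.1947 0.06  ] [0.5446 0.2004 0.06  ]
d1f [0.4877 0.1823 0.026 ] [0.4872 0.1901 0.026 ]
d3f [0.478  0.0597 0.026 ] [0.4766 0.0652 0.026 ]
d4f [ 0.471  -0.0021  0.026 ] [0.4696 0.0041 0.026 ]
d7f [ 0.4561 -0.1866  0.026 ] [ 0.4532 -0.1768  0.026 ]
[[0.4411, 0.1021], [0.4442, 0.0592], [0.3997, 0.0563], [0.396, 0.098]] [0.4202 0.0789 0.036 ] [0.0431, 0.0446, 0.0418, 0.0453]
[[0.4407, 0.1009], [0.4373, 0.0602], [0.3982, 0.0612], [0.4029, 0.1065]] [0.4198 0.0822 0.036 ] [0.0408, 0.0392, 0.0455, 0.0382]
```

Left-end count. The two cameras agree to within about 5 mm. The rack yaw is about −0.085 rad and the green tin's about +0.08. I'll close the fingers and move towards rail 1.

step_arm --targets "-1 0.44 1 0 0 0 -0.568;-1 0.44 1 0 0 0 -0.568;-1 0.44 1 0 0 0 -0.568;-1 0.44 1 0 0 0 -0.568;-1 0.44 1 0 0 0 -0.568;-1 0.44 1 0 0 0 -0.568;-1 0.44 1 0 0 0 -0.568;-1 0.44 1 0 0 0 -0.568;-1 0.44 1 0 0 0 -0.568;-1 0.44 1 0 0 0 -0.568"

```text
clock: 0.93
eef_pos: [0.3415, -0.091, 0.2313]
tool_rot: [0.999, -0.043, 0.0, 0.0]
ft_force: [0.4, -0.5, 0.3]
grip_width: -0.0003
grasp_force: 0.0
```

step_arm --targets "-1 0.3 0.47 -0.1 -0.038 -0.444 0;-1 0.3 0.47 -0.1 -0.038 -0.444 0;-1 0.3 0.47 -0.1 -0.038 -0.444 0;-1 0.3 0.47 -0.1 -0.038 -0.444 0;-1 0.3 0.47 -0.1 -0.038 -0.444 0;-1 0.3 0.47 -0.1 -0.038 -0.444 0;-1 0.3 0.47 -0.1 -0.038 -0.444 0;-1 0.4 0.47 -0.2 -0.038 -0.444 0;-1 0.4 0.47 -0.2 -0.038 -0.444 0;-1 0.4 0.47 -0.2 -0.038 -0.444 0"

```text
clock: 1.77
eef_pos: [0.5013, -0.015, 0.1569]
tool_rot: [0.985, -0.017, 0.174, -0.004]
ft_force: [0.6, -0.2, 0.4]
grip_width: 0.0002
grasp_force: 0.0
```

step_arm --targets "-1 0.06 0.33 0 0 0 0;-1 0.06 0.33 0 0 0 0;-1 0.06 0.33 0 0 0 0;-1 0.06 0.33 0 0 0 0;-1 0.06 0.33 0 0 0 0;-1 0.06 0.33 0 0 0 0;-1 0.088 0.33 -0.12 0 0 0;-1 0.088 0.33 -0.12 0 0 0;-1 0.088 0.33 -0.12 0 0 0;-1 0.088 0.33 -0.12 0 0 0"

```text
clock: 2.6
eef_pos: [0.5421, 0.0181, 0.1115]
tool_rot: [0.985, 0.012, 0.173, -0.015]
ft_force: [-0.1, -0.4, -0.1]
grip_width: -0.0004
grasp_force: 0.0
```

```bash
python3 - <<'E'
from h import *
from scipy.spatial.transform import Rotation as R
o=bot.get_obs(); print(o['eef_pos'],R.from_quat(o['tool_rot']).as_matrix().round(3),o['ft_force'],o['joint_pos'].round(2))
snap('side','pics/s2.png')
E
```

```text
[0.54208153 0.01805215 0.11145337] [[ 0.94   0.028  0.34 ]
 [ 0.018 -0.999  0.033]
 [ 0.341 -0.025 -0.94 ]] [-0.13146464 -0.39222886 -0.0535586 ] [ 0.02  0.18 -0.48  0.56  0.03  3.14]
```

View pics/s2.png

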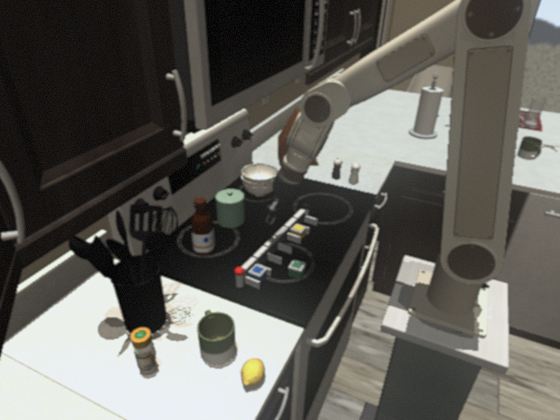

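The arm is clear of everything, but joint 6 is at its limit (3.14). I'll turn the hand half a turn about its own axis while moving to rail 1.

step_arm --targets "-1 0 0.1 0 -0.36 -0.035 1;-1 0 0.1 0 -0.36 -0.035 1;-1 0 0.1 0 -0.36 -0.035 1;-1 0 0.1 0 -0.36 -0.035 1;-1 0 0.1 0 -0.36 -0.035 1;-1 0 0.1 0 -0.36 -0.035 1;-1 0 0.1 0 -0.36 -0.035 1;-1 0 0.1 0 -0.36 -0.035 1"

```text
clock: 3.32
eef_pos: [0.5428, 0.0683, 0.113]
tool_rot: [0.895, 0.411, 0.165, 0.056]
ft_force: [-0.0, -0.3, 0.3]
grip_width: -0.0
grasp_force: 0.0
```

step_arm --targets "-1 0 0.1 0 -0.36 -0.035 1;-1 0 0.1 0 -0.36 -0.035 1;-1 0 0.1 0 -0.36 -0.035 1;-1 0 0.1 0 -0.36 -0.035 1;-1 0 0.1 0 -0.36 -0.035 1;-1 0 0.1 0 -0.36 -0.035 1;-1 0 0.1 0 -0.36 -0.035 1;-1 0 0.1 0 -0.36 -0.035 1"

```text
clock: 3.98
eef_pos: [0.5427, 0.1183, 0.1128]
tool_rot: [0.652, 0.738, 0.127, 0.116]
ft_force: [-0.0, -0.9, -0.1]
grip_width: -0.0003
grasp_force: 0.0
```

step_arm --targets "-1 0 0.06 0 -0.36 -0.035 1;-1 0 0.06 0 -0.36 -0.035 1;-1 0 0.06 0 -0.36 -0.035 1;-1 0 0.06 0 -0.36 -0.035 1;-1 0 0.06 0 -0.36 -0.035 1;-1 0 0.06 0 -0.36 -0.035 1;-1 0 0.06 0 -0.36 -0.035 1;-1 0 0.06 0 -0.36 -0.035 1"

```text
clock: 4.65
eef_pos: [0.5427, 0.1483, 0.1127]
tool_rot: [0.298, 0.939, 0.068, 0.157]
ft_force: [0.6, 0.7, -0.8]
grip_width: 0.0002
grasp_force: 0.0
```

```bash
cat >> h.py <<'E'
from scipy.spatial.transform import Rotation as R
def want(lean,yaw=-0.085):
    # tool x = -rack x (flipped), leaned back by `lean` about rack y
    base=R.from_euler('z',yaw+np.pi)*R.from_euler('x',np.pi)
    return R.from_rotvec(-lean*np.array([-np.sin(yaw),np.cos(yaw),0]))*base
def turn(lean):
    o=bot.get_obs(); return ((want(lean)*R.from_quat(o['tool_rot']).inv()).as_rotvec()/(np.pi/4)).round(3)
E
python3 - <<'E'
from h import *
o=bot.get_obs(); print(o['eef_pos'],o['joint_pos'].round(2),turn(.35))
E
```

```text
[0.54265393 0.1482964  0.11270759] [ 0.3   0.22 -0.42  0.59 -0.07  0.91] [-0.307 -0.009  0.62 ]
```

step_arm --targets "-1 0.012 0 0 -0.307 -0.009 0.62;-1 0.012 0 0 -0.307 -0.009 0.62;-1 0.012 0 0 -0.307 -0.009 0.62;-1 0.012 0 0 -0.307 -0.009 0.62;-1 0.012 0 0 -0.307 -0.009 0.62;-1 0.012 0 -0.09 -0.307 -0.009 0.62;-1 0.012 0 -0.09 -0.307 -0.009 0.62;-1 0.012 0 -0.09 -0.307 -0.009 0.62;-1 0.012 0 -0.09 -0.307 -0.009 0.62"

```text
clock: 5.4
eef_pos: [0.5485, 0.1482, 0.0676]
tool_rot: [0.042, 0.984, -0.008, 0.173]
ft_force: [0.5, 0.2, 0.5]
grip_width: 0.0002
grasp_force: 0.0
```

```bash
python3 - <<'E'
from h import *
o=bot.get_obs(); print(o['eef_pos'],o['joint_pos'].round(2),turn(.35))
snap('side','pics/s3.png')
im=cv2.imread('pics/s3.png')[170:295,205:325]
cv2.imwrite('pics/s3c.png',cv2.resize(im,None,fx=4.6,fy=4.6,interpolation=cv2.INTER_CUBIC))
E
```

```text
[0.54850314 0.1481764  0.06764898] [ 0.34  0.31 -0.45  0.5  -0.14  0.4 ] [ 0.001 -0.001  0.001]
```

View pics/s3c.png

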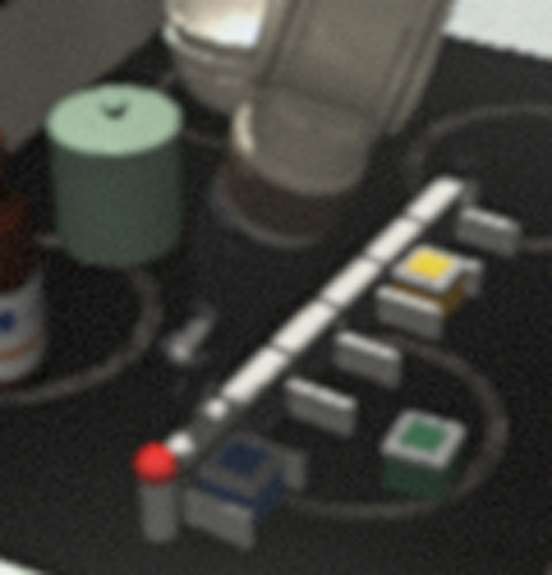

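The dark fingertips hang above rail 1, with the tip near (205,425) in the crop. I'll lower gently.

step_arm --targets "-1 0 0 -0.01 0 0 0;-1 0 0 -0.018 0 0 0;-1 0 0 -0.022 0 0 0;-1 0 0 -0.024 0 0 0;-1 0 0 -0.026 0 0 0;-1 0 0 -0.028 0 0 0"

```text
clock: 5.95
eef_pos: [0.5486, 0.1483, 0.0535]
tool_rot: [0.041, 0.984, -0.008, 0.174]
ft_force: [0.4, -0.2, 0.2]
grip_width: -0.0001
grasp_force: 0.0
```

step_arm --targets "-1 0 0 -0.002 0 0 0;-1 0 0 -0.004 0 0 0;-1 0 0 -0.004 0 0 0"

```text
clock: 6.2
eef_pos: [0.5488, 0.1484, 0.0525]
tool_rot: [0.041, 0.984, -0.008, 0.174]
ft_force: [-5.2, -0.4, 7.9]
grip_width: -0.0003
grasp_force: 3.9
```

step_arm --targets "-1 0 0 -0.002 0 0 0;-1 0 0 -0.003 0 0 0;-1 0 0 -0.003 0 0 0"

```text
clock: 6.45
eef_pos: [0.5489, 0.1484, 0.0523]
tool_rot: [0.041, 0.984, -0.008, 0.175]
ft_force: [-9.5, -1.8, 17.9]
grip_width: -0.0001
grasp_force: 8.7
```

Rail 1 is touched (18 N). Next is rail 2.

step_arm --targets "-1 0 0 0.04 0 0 0;-1 0 0 0.04 0 0 0;-1 -0.0106 -0.1236 0.04 0 0 0;-1 -0.0106 -0.1236 0.04 0 0 0;-1 -0.0106 -0.1236 0.04 0 0 0;-1 -0.0106 -0.1236 0.02 0 0 0;-1 -0.0106 -0.1236 0.01 0 0 0;-1 -0.0106 -0.1236 0.005 0 0 0;-1 -0.0106 -0.1236 0.003 0 0 0"

```text
clock: 7.2
eef_pos: [0.5431, 0.0865, 0.0522]
tool_rot: [0.041, 0.984, -0.008, 0.174]
ft_force: [-12.3, -2.9, 20.9]
grip_width: -0.0003
grasp_force: 10.5
```

step_arm --targets "-1 0 0 -0.001 0 0 0;-1 0 0 -0.002 0 0 0;-1 0 0 -0.002 0 0 0"

```text
clock: 7.45
eef_pos: [0.5431, 0.0865, 0.0522]
tool_rot: [0.041, 0.984, -0.008, 0.174]
ft_force: [-11.1, -2.3, 19.6]
grip_width: -0.0001
grasp_force: 9.9
```

Rail 2 is touched (20 N). Next is rail 3.

step_arm --targets "-1 0 0 0.04 0 0 0;-1 0 0 0.04 0 0 0;-1 -0.0106 -0.1236 0.04 0 0 0;-1 -0.0106 -0.1236 0.04 0 0 0;-1 -0.0106 -0.1236 0.04 0 0 0;-1 -0.0106 -0.1236 0.02 0 0 0;-1 -0.0106 -0.1236 0.01 0 0 0;-1 -0.0106 -0.1236 0.005 0 0 0;-1 -0.0106 -0.1236 0.001 0 0 0;-1 -0.0106 -0.1236 0.001 0 0 0"

```text
clock: 8.28
eef_pos: [0.5376, 0.0251, 0.0522]
tool_rot: [0.04, 0.984, -0.008, 0.174]
ft_force: [-11.1, -1.2, 18.6]
grip_width: 0.0003
grasp_force: 9.1
```

Rail 3 is touched (19 N). I'll lift, go back, stand upright, and move to the left of the green tin.

step_arm --targets "-1 0 0 0.08 0 0 0;-1 0 0 0.16 0 0 0;-1 -0.1 0 0.16 0.038 0.444 0;-1 -0.2 0 0.16 0.038 0.444 0;-1 -0.226 0.08 0.16 0.038 0.444 0;-1 -0.226 0.16 0.16 0.038 0.444 0;-1 -0.226 0.22 0.16 0.038 0.444 0;-1 -0.226 0.22 0.16 0.038 0.444 0;-1 -0.226 0.22 0.08 0.038 0.444 0;-1 -0.226 0.22 0.08 0.038 0.444 0"

```text
clock: 9.12
eef_pos: [0.4212, 0.1348, 0.0863]
tool_rot: [0.04, 0.999, -0.002, -0.004]
ft_force: [-1.5, -0.7, -0.2]
grip_width: -0.0001
grasp_force: 0.0
```

```bash
python3 - <<'E'
from h import *
o=bot.get_obs(); print(o['eef_pos'],o['ft_force'],turn(0))
E
```

```text
[0.42118499 0.13479667 0.08626371] [-1.50394477 -0.70749876 -0.18787285] [ 0.004 -0.011 -0.007]
```

step_arm --targets "-1 0.007 0 -0.07 0.004 -0.011 -0.007;-1 0.007 0 -0.12 0.004 -0.011 -0.007;-1 0.007 0 -0.14 0.004 -0.011 -0.007;-1 0.007 0 -0.145 0.004 -0.011 -0.007;-1 0.007 0 -0.145 0.004 -0.011 -0.007"

```text
clock: 9.53
eef_pos: [0.4278, 0.1344, 0.0181]
tool_rot: [0.044, 0.999, 0.001, 0.003]
ft_force: [0.2, 0.3, -0.0]
grip_width: -0.0001
grasp_force: 0.0
```

```bash
python3 - <<'E'
from h import *
im=snap('side','pics/s4.png'); t=snap('top','pics/t4.png')
a=cv2.resize(cv2.imread('pics/s4.png')[200:295,225:325],None,fx=4,fy=4,interpolation=cv2.INTER_CUBIC)
b=cv2.resize(cv2.imread('pics/t4.png')[195:290,190:290],None,fx=4,fy=4,interpolation=cv2.INTER_CUBIC)
cv2.imwrite('pics/c4.png',np.hstack([a,b]))
E
```

```text
(no output)
```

View pics/c4.png

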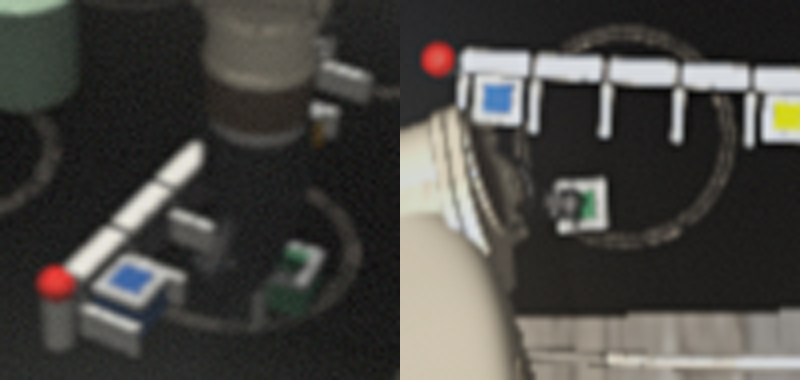

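```bash
python3 - <<'E'
from h import *
p=bot.get_obs()['eef_pos']
for n,c in(('side',(225,200,0)),('top',(190,195,400))):
    u,v=proj(n,p); print(n,(u-c[0])*4+c[2],(v-c[1])*4)
E
```

```text
side 243.90812509844886 315.6230100556195
top 517.4374289504178 193.71235917835406
```

The projected tip is about 32 mm left of the tin's edge, so the dark patch on the lid is a shadow. I'll push sideways slowly.

step_arm --targets "-1 -0.002 -0.02 -0.01 0 0 0;-1 -0.003 -0.03 -0.01 0 0 0;-1 -0.003 -0.036 -0.01 0 0 0;-1 -0.004 -0.042 -0.01 0 0 0;-1 -0.004 -0.048 -0.01 0 0 0;-1 -0.0046 -0.054 -0.01 0 0 0;-1 -0.005 -0.06 -0.01 0 0 0;-1 -0.0056 -0.066 -0.01 0 0 0;-1 -0.006 -0.072 -0.01 0 0 0;-1 -0.0066 -0.078 -0.01 0 0 0"

```text
clock: 10.47
eef_pos: [0.4251, 0.0955, 0.0135]
tool_rot: [0.044, 0.999, 0.002, 0.004]
ft_force: [-0.7, 0.7, 1.3]
grip_width: 0.0002
grasp_force: 0.6
```

step_arm --targets "-1 -0.0005 -0.006 0 0 0 0;-1 -0.001 -0.012 0 0 0 0;-1 -0.0015 -0.018 0 0 0 0;-1 -0.002 -0.024 0 0 0 0;-1 -0.0025 -0.03 0 0 0 0;-1 -0.0025 -0.03 0 0 0 0"

```text
clock: 10.97
eef_pos: [0.4236, 0.08, 0.0133]
tool_rot: [0.045, 0.999, 0.001, 0.004]
ft_force: [-0.6, -0.1, -0.3]
grip_width: 0.0002
grasp_force: 0.0
```

```bash
cat >> h.py <<'E'
O=np.array([.471,.0005]); X=np.array([np.cos(.085),-np.sin(.085)]); Y=np.array([np.sin(.085),np.cos(.085)])
def rack(p): d=np.array(p)[:2]-O; return np.array([d@X,d@Y]).round(4)
def pic(k):
    snap('side',f'pics/s{k}.png'); snap('top',f'pics/t{k}.png')
    a=cv2.resize(cv2.imread(f'pics/s{k}.png')[220:295,265:330],None,fx=6,fy=6,interpolation=cv2.INTER_CUBIC)
    b=cv2.resize(cv2.imread(f'pics/t{k}.png')[195:270,210:275],None,fx=6,fy=6,interpolation=cv2.INTER_CUBIC)
    cv2.imwrite(f'pics/c{k}.png',np.hstack([a,b])); print(rack(bot.get_obs()['eef_pos']))
E
python3 -c "
from h import *
pic(5)"
```

```text
[-0.054   0.0754]
```

View pics/c5.png

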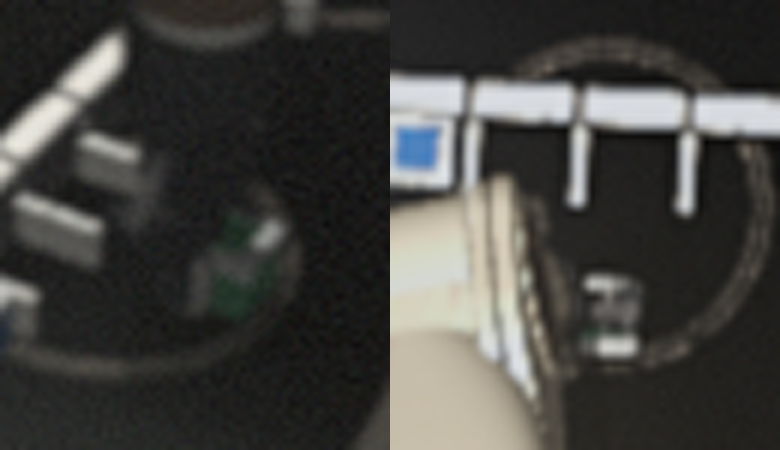

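```bash
python3 - <<'E'
from h import *
f=lambda U,V,z:rack(at('top',210+(U-390+.5)/6-.5,195+(V+.5)/6-.5,z)+np.array([0,.002,0]))
print(f(604,317,.036),f(640,317,.036),f(577,205,.026),f(686,212,.026))
E
```

```text
[-0.0612  0.0411] [-0.06    0.0208] [0.0013 0.0617] [ 0.001  -0.0007]
```

About 10 mm of sideways travel is left. I'll push that, back off to the left and lift.

step_arm --targets "-1 -0.0005 -0.006 0 0 0 0;-1 -0.001 -0.012 0 0 0 0;-1 -0.0015 -0.017 0 0 0 0;-1 -0.0017 -0.02 0 0 0 0;-1 -0.0017 -0.02 0 0 0 0;-1 0 0.01 0 0 0 0;-1 0 0.03 0 0 0 0;-1 0 0.03 0.08 0 0 0;-1 0 0.03 0.12 0 0 0;-1 0 0.03 0.12 0 0 0"

```text
clock: 11.9
eef_pos: [0.4272, 0.0969, 0.0771]
tool_rot: [0.044, 0.999, 0.003, 0.008]
ft_force: [0.6, 0.1, -0.7]
grip_width: 0.0002
grasp_force: 0.0
```

```bash
python3 - <<'E'
from h import *
o=bot.get_obs(); print(o['eef_pos'],turn(0)); t=O-.115*X+.031*Y; print(t,(t-o['eef_pos'][:2])/.5)
E
```

```text
[0.42715127 0.09689998 0.07711234] [-0.006  0.02   0.003]
[0.35904702 0.04115131] [-0.13620851 -0.11149734]
```

step_arm --targets "-1 -0.08 0 0 0 0.02 0;-1 -0.136 0 0 0 0.02 0;-1 -0.136 -0.07 0 0 0.02 0;-1 -0.136 -0.112 0 0 0.02 0;-1 -0.136 -0.112 -0.06 0 0.02 0;-1 -0.136 -0.112 -0.11 0 0.02 0;-1 -0.136 -0.112 -0.128 0 0.02 0;-1 -0.136 -0.112 -0.128 0 0.02 0"

```text
clock: 12.57
eef_pos: [0.3532, 0.0394, 0.0073]
tool_rot: [0.044, 0.999, 0.001, -0.007]
ft_force: [-1.3, 0.2, 0.2]
grip_width: -0.0001
grasp_force: 0.0
```

```bash
python3 -c "
from h import *
pic(6);print(turn(0))"
```

```text
[-0.1185  0.0293]
[-0.004 -0.011  0.004]
```

View pics/c6.png

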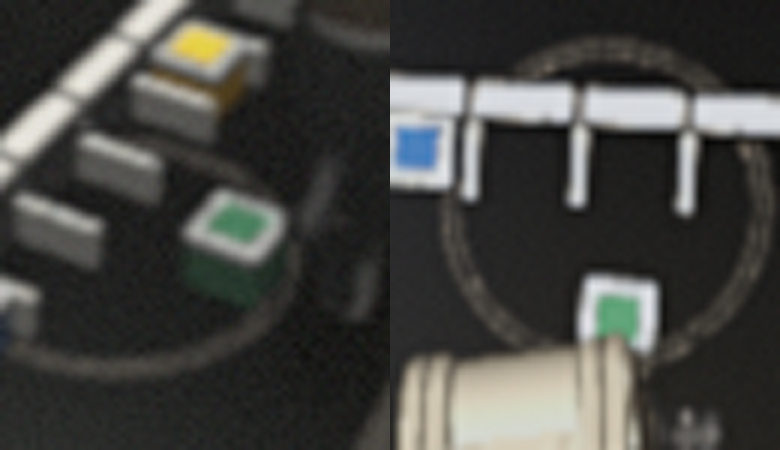

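The tin stands square in front of gap 3, with its centre at (618,316) and the dividers at 577 and 686. I'll push forward.

step_arm --targets "-1 0.02 0.003 0.011 0 -0.011 0;-1 0.04 0.002 0.011 0 -0.011 0;-1 0.05 0.001 0.011 0 -0.011 0;-1 0.06 0 0.011 0 -0.011 0;-1 0.07 -0.001 0.011 0 -0.011 0;-1 0.08 -0.002 0.011 0 -0.011 0;-1 0.09 -0.003 0.011 0 -0.011 0;-1 0.1 -0.004 0.011 0 -0.011 0;-1 0.11 -0.004 0.011 0 -0.011 0;-1 0.12 -0.005 0.011 0 -0.011 0"

```text
clock: 13.5
eef_pos: [0.4163, 0.0372, 0.0148]
tool_rot: [0.044, 0.999, 0.002, 0.0]
ft_force: [-0.3, 0.3, 0.2]
grip_width: -0.0001
grasp_force: 0.4
```

```bash
python3 -c "
from h import *
pic(7);print(turn(0))"
```

```text
[-0.0566  0.032 ]
[-0.004  0.003  0.005]
```

View pics/c7.png

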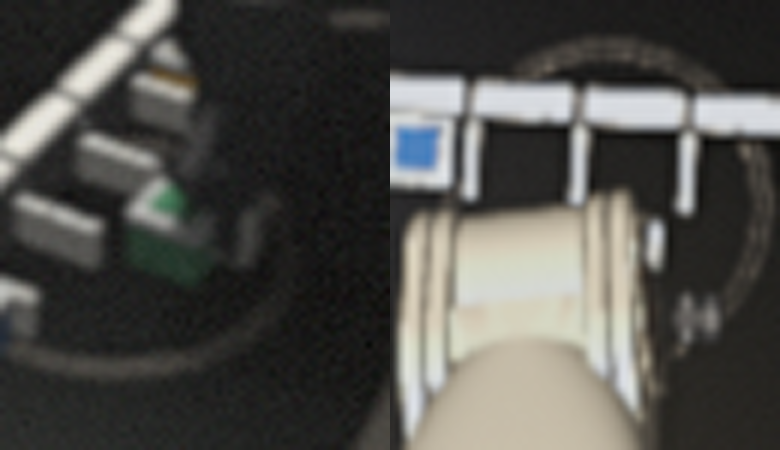

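The tin is moving straight and is within the gap's walls. I'll continue.

step_arm --targets "-1 0.01 -0.001 0 0 0 0;-1 0.02 -0.002 0 0 0 0;-1 0.03 -0.003 0 0 0 0;-1 0.04 -0.004 0 0 0 0;-1 0.05 -0.005 0 0 0 0;-1 0.06 -0.006 0 0 0 0;-1 0.07 -0.007 0 0 0 0;-1 0.08 -0.008 0 0 0 0;-1 0.084 -0.0085 0 0 0 0;-1 0.088 -0.0085 0 0 0 0"

```text
clock: 14.43
eef_pos: [0.4602, 0.0329, 0.0149]
tool_rot: [0.044, 0.999, 0.002, 0.0]
ft_force: [-0.1, 0.1, 2.3]
grip_width: 0.0002
grasp_force: 0.6
```

step_arm --targets "-1 0.003 0 0 0 0 0;-1 0.006 -0.0005 0 0 0 0;-1 0.008 -0.0005 0 0 0 0;-1 0.008 -0.0005 0 0 0 0"

```text
clock: 14.77
eef_pos: [0.4641, 0.0327, 0.015]
tool_rot: [0.044, 0.999, 0.002, 0.001]
ft_force: [-1.1, 0.1, -0.4]
grip_width: 0.0002
grasp_force: 0.2
```

step_arm --targets "-1 0.002 0 0 0 0 0;-1 0.004 -0.0005 0 0 0 0;-1 0.005 -0.0005 0 0 0 0;-1 0.005 -0.0005 0 0 0 0"

```text
clock: 15.1
eef_pos: [0.4666, 0.0324, 0.0149]
tool_rot: [0.044, 0.999, 0.002, 0.001]
ft_force: [-0.5, 0.2, -1.6]
grip_width: -0.0002
grasp_force: 0.2
```

step_arm --targets "-1 0.002 0 0 0 0 0;-1 0.003 0 0 0 0 0;-1 0.003 0 0 0 0 0"

```text
clock: 15.35
eef_pos: [0.4681, 0.0324, 0.0149]
tool_rot: [0.044, 0.999, 0.002, 0.001]
ft_force: [-0.4, 0.0, -0.4]
grip_width: -0.0002
grasp_force: 0.2
```

step_arm --targets "-1 0.002 0 0 0 0 0;-1 0.003 0 0 0 0 0;-1 0.003 0 0 0 0 0"

```text
clock: 15.6
eef_pos: [0.4696, 0.0325, 0.0149]
tool_rot: [0.044, 0.999, 0.002, 0.001]
ft_force: [-0.9, -0.3, -0.4]
grip_width: 0.0001
grasp_force: 0.2
```

step_arm --targets "-1 0.001 0 0 0 0 0;-1 0.002 0 0 0 0 0;-1 0.002 0 0 0 0 0"

```text
clock: 15.85
eef_pos: [0.4705, 0.0325, 0.0149]
tool_rot: [0.044, 0.999, 0.002, 0.001]
ft_force: [-0.6, 0.4, 0.1]
grip_width: -0.0
grasp_force: 0.4
```

step_arm --targets "-1 0.001 0 0 0 0 0;-1 0.002 0 0 0 0 0;-1 0.002 0 0 0 0 0"

```text
clock: 16.1
eef_pos: [0.4716, 0.0325, 0.0149]
tool_rot: [0.044, 0.999, 0.002, 0.001]
ft_force: [0.3, 1.2, -0.1]
grip_width: -0.0001
grasp_force: 0.3
```

step_arm --targets "-1 0.001 0 0 0 0 0;-1 0.002 0 0 0 0 0;-1 0.003 0 0 0 0 0;-1 0.003 0 0 0 0 0"

```text
clock: 16.43
eef_pos: [0.4731, 0.0324, 0.0149]
tool_rot: [0.044, 0.999, 0.002, 0.001]
ft_force: [-0.3, -0.1, -0.3]
grip_width: 0.0002
grasp_force: 0.2
```

step_arm --targets "-1 0.001 0 0 0 0 0;-1 0.002 0 0 0 0 0;-1 0.003 0 0 0 0 0;-1 0.003 0 0 0 0 0"

```text
clock: 16.77
eef_pos: [0.4734, 0.0325, 0.0148]
tool_rot: [0.044, 0.999, 0.002, -0.0]
ft_force: [-4.5, 0.7, 3.6]
grip_width: -0.0
grasp_force: 2.1
```

The force rose to 4.5 N, so the tin is against the back stop. I'll back off and look.

step_arm --targets "-1 -0.02 0.002 0 0 0 0;-1 -0.06 0.005 0 0 0 0;-1 -0.12 0.01 0 0 0 0;-1 -0.2 0.01 0.06 0 0 0;-1 -0.26 0 0.12 0 0 0;-1 -0.26 -0.08 0.2 0 0 0;-1 -0.26 -0.16 0.26 0 0 0;-1 -0.26 -0.24 0.3 0 0 0;-1 -0.26 -0.3 0.3 0 0 0;-1 -0.26 -0.3 0.3 0 0 0"

```text
clock: 17.6
eef_pos: [0.347, -0.1219, 0.1682]
tool_rot: [0.046, 0.999, -0.001, 0.005]
ft_force: [0.6, 0.4, 0.2]
grip_width: 0.0002
grasp_force: 0.0
```

```bash
python3 -c "
from h import *
pic(8);print(bot.get_obs()['ft_force'])"
```

```text
[-0.1138 -0.1312]
[ 1.00151249  0.53082969 -0.34109207]
```

View pics/c8.png

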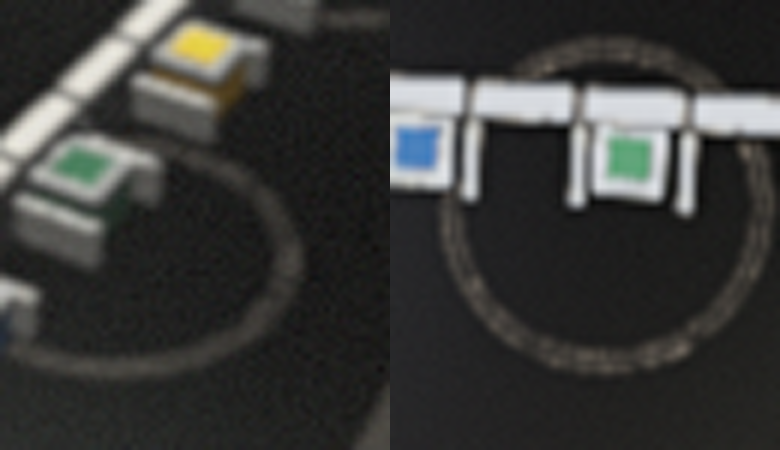

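The green tin sits home in gap 3, centred at (630,158) and square to the rail. The blue and yellow tins have not moved.

```bash
python3 -c "
from workcell import bot
print(bot.job_done())"
```

```text
the job is handed in; nothing more can be done
None
```

I touched the rail over gaps 1, 2 and 3 in order from the red-capped end (about 20 N each), then pushed the green tin home against the back of gap 3 (the final push peaked near 5 N). The job is handed in at about 18 s, with the blue and yellow tins unmoved in the last pictures; no verdict was returned.

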